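# Lock off the dosing unit and hold its cover on

### The arm

A 6-joint arm with a two-finger parallel gripper is mounted at the origin on the work surface. World frame = base frame: x ahead of the robot, y to its left, z up, the work surface at z = 0. Lengths are in m, angles in rad, forces in N, time in s.
With the tool pointing down it reaches from about 0.15 to 0.775 m from the base axis. Payload 6.1 kg.
Tool frame: the origin (TCP) lies at the very end of the fingers, on their centre line; the grasp point (between the pads) lies robot.grasp_offset behind it (robot.grasp_offset is the distance from the TCP to the grasp point, in m); z points along the fingers, y is the line along which they close (so a half turn about z gives the same grasp; the last joint's range is limited). The gripper opens to 85 mm and grips with 20 to 120 N. Pads are 22 mm wide; open, the fingers measure 114 mm over their backs; the gripper's body (76 mm by 85 mm) begins 54 mm behind the grasp point. The pads swing forward as they close: fully open they stand 13 mm farther back than shut.
Start: joints at [1.288, 0.126, -0.04, 1.405, 0, 1.571], TCP at [0.146, 0.504, 0.231] pointing down, gripper open.
Joint ranges: [-2.72, 2.72], [-0.95, 1.95], [-1.27, 1.35], [-1.78, 2.02], [-1.46, 1.47], [-3.14, 3.14]. Speed limits (rad/s): [2.39, 2.39, 3.01, 3.14, 3.14, 3.14].

### API

Orientations are given as [roll, pitch, yaw] about the fixed x, y, z axes, in that order (R = Rz(yaw) Ry(pitch) Rx(roll)).
In Python, from bench import robot gives the robot as it stands.
- The arm moves only by the tool apply_moves, never from a script. Its arguments are lists of equal length, an entry for each row: "xyz": the shift along the tool's x, y, z in mm, a list of three; "roll": the turn about the tool's z in rad; "fingers": the opening, from -1 (shut) to 1 (fully open), so that 0 is half open. In form: {"xyz": [[x, y, z], ...], "roll": [roll, ...], "fingers": [fingers, ...]}. A call has 1 to 8 rows; each row shifts and turns the commanded pose from where the row before left it, along the tool's axes as they then stand; what a row does not reach is not made up. A row lasts 1/10 s, in which the tool goes at most 50 mm and 8.59 degrees, less where a joint would pass 70% of its speed; a pose out of reach is approached as far as the arm can. A call with a gripper value outside its range is refused whole. The fingers move at their own pace and stop on an object; the grip force is fixed at half the most. Time passes only in rows, so rows that do not move let the fingers close. It gives the time, the measured TCP pose, the force, the opening and the grip force at its end, in the units of the state.
- robot.get_obs(): the state, without advancing time (a new reading comes with each control period).
- robot.snapshot(name): name is "side" or "top" or "wrist"; returns a dict with "color" (400x640x3 uint8, red, green, blue), "mtx" (3x3 intrinsics, pixels), "xyz" and "attitude" of the camera in the world. Camera axes: x right, y down, z forward; pixel columns grow to the right and rows downward; lengths in m; the calibration is good to about 2 mm. The wrist camera is an equidistant fisheye: a pixel r from the principal point sees the ray r / f radians off the axis. A picture is of the moment at which its call begins. There is no depth.
- robot.finish_job(): hands the job in; it is judged then, once.
The state is a dict: "time": time; "q": joint angles; "dq": joint speeds; "joint_torque": joint torques, N m; "tcp_pos": TCP position; "tcp_rot": TCP orientation; "force": force on the tool from outside, world axes, zero at the start; "moment": the same for the moment, N m; "grip_width": opening from 0.0 (shut) to 1.0 (fully open); "finger_force": force on a finger pad.
Only numpy, scipy, OpenCV 4.12 (cv2) and the standard library are available. Lean on these libraries where they do the work, as an engineer would, in place of code of your own. Each camera call takes 0.05 s, during which the arm holds its last target. There are 200 camera calls.

### The job

Put the red service key from its stand fully into the brass lock on the white dosing unit, turn it clockwise to its stop and leave it there. Then lift the blue cover by its orange grip and press it upright, square and centred on the unit's sprung black frame, off the counter, with a steady 12 N or so for at least four seconds while a colleague screws it on; finish still holding and pushing. Leave the bottle, cup and screwdriver alone.

Things in the scene. Friction and masses are not known exactly. Their poses are not given: they have to be found in the camera images.
- unit: Detergent dosing unit, a white box fixed to the counter, 170 (its x) by 190 (its y) by 120 mm high. Origin: centre of its underside; z up. Its -x side carries the sprung black frame, its top the brass lock.
- frame: Black frame, 140 wide (y) by 90 high (z), bars 14 mm wide and 10 mm thick, standing off the unit's -x side on springs. Origin: centre of its front face, 117 mm from the unit's centre and 68 mm above the counter when not pushed. Axes as the unit's: the front looks to -x; pushed along +x it slides in up to 20 mm against 1.5 N per mm (12 N is 8 mm) and springs back.
- lock (a joint): Lock barrel: 0 at its anticlockwise stop, grows clockwise seen from above to its stop at 1.4 rad; stays where it is left. It turns against about 0.06 N m of friction. Starts between 0 and 0.35. The key has about 0.15 rad of play in the slot, so turn it that much farther.
- lock_mouth (a point): Centre of the mouth of the slot in the brass lock barrel (40 by 40 mm, 28 mm tall, on the unit's top; mouth 148 mm above the counter, 20 mm from the unit's centre, away from the frame). The slot is 29 mm long (this point's x), 10.5 mm wide (its y), 27.5 mm deep, straight down; this frame turns with the barrel, z up.
- key: Service key, 80 g, upright in its stand, blade down. Origin: centre of the blade's tip, z up. Blade 24 (x) by 7 (y) mm, 26 mm long, tip rounded; above it a flange 36 by 24 mm, z = 26 to 31 mm, that rests on the top of stand or lock; above it the flat red grip, 40 (x) by 12 (y) mm, z = 31 to 73 mm, pinched across y. The blade works either way round.
- key_tip (a point): Centre of the key blade's lower tip (the key's origin).
- key_stand: Grey block fixed to the counter, 60 (x) by 50 (y) by 34 mm high, whose slot along its x holds the key's blade 26 mm deep; the key lifts straight out. Origin: centre of its underside.
- cover: Cover, about 0.3 kg, standing loose on the counter: a blue plate 140 wide (y), 90 high (z), 8 mm thick, with an orange upright grip fin mid-way on its outer side. Origin: middle of the lower edge of the plate's flat mating face, which looks to +x; z up. The fin is 16 mm thick (y), spans x = -60 to -8 mm and z = 0 to 85 mm; pinch it across y from above.
- cover_face (a point): Centre of the cover's flat mating face, 45 mm above the cover's origin. It belongs at the frame's origin, with the cover's x along the frame's x.
- detergent: White detergent bottle, 68 mm across, 170 mm high, bystander. Origin: centre of its underside.
- screw_cup: Steel cup, 70 mm across, 60 mm high, bystander. Origin: centre of its underside.
- driver: Screwdriver lying on the counter, bystander. Origin: on its underside near the middle.
Not all that is in view belongs to the job. There is more than one size of the cover; the one meant has the size given above. There is more than one size of the key; the job needs the smaller.

How it is judged:
On the way, in this order (a step that is already met when the one before it is completed fails the run):
1. the key is fully down in the lock (horizontal distance between key_tip and lock_mouth below 0.006 m and z of key_tip in the frame of lock_mouth below -0.02 m), for 0.2 s.
2. the key in the lock, the lock is turned clockwise to its stop (horizontal distance between key_tip and lock_mouth below 0.006 m and z of key_tip in the frame of lock_mouth below -0.018 m and value of joint lock above 1.15 rad), for 0.2 s.
3. the cover, clear of the counter, is pushed against the frame with 7 to 18 N for 3 s without a break (contact force between cover and frame between 7 and 18 N and height (world z) of cover above 0.01 m), for 3 s.
At the end, for the whole second after the job is handed in: The gripper still holds the cover over 10 mm off the counter and pushes it on the frame with 7 to 18 N, centred within 9 mm, upright and square within 0.12 rad, at rest; the key is at least 18 mm deep in the lock, turned to 1.15 rad or more (all of step 2 and all of step 3 and contact force between cover and the fingers above 2 N and y of cover_face in the frame of frame between -0.009 and 0.009 m and z of cover_face in the frame of frame between -0.009 and 0.009 m and angle between the x axis of cover and the x axis of frame, either way round below 0.12 rad and angle between cover's own z axis and vertical below 0.12 rad and linear speed of cover below 0.02 m/s); the arm keeps its last pose, push and grip.
It fails at once if the bottle, the cup or the screwdriver is moved by more than 30 mm (distance of any of detergent, screw_cup, driver from where it was at the start of the episode above 0.03 m).
It also fails if it takes over 72 s, if anything falls off the work surface, if the arm or the gripper's body presses on something with over 40 N, if the wrist force passes 120 N, or if a joint passes its speed limit or range.

## Working session

There is one attempt and no reset: what is moved stays moved. The work goes in short steps, Python scripts to look and compute and a tool call to move; the robot and the scene stay as the last step left them, time stands still between calls to the robot, and variables do not carry over. Pictures are saved under pics/ and viewed, at most 13 in all, crops included, and the job is handed in when it is done.

Besides the shell and the picture viewer there is one more tool, called after "Request:" by a JSON object that holds its "op" and its "data", one argument or row to a line. apply_moves: Moves the arm, as the interface text tells. Its arguments: {"type":"object","properties":{"xyz":{"type":"array","items":{"type":"array","items":{"type":"number"}}},"roll":{"type":"array","items":{"type":"number"}},"fingers":{"type":"array","items":{"type":"number"}}},"required":["xyz","roll","fingers"]}

```bash
mkdir -p pics
cat > h.py <<'E'
import numpy as np, cv2
from bench import robot
from scipy.spatial.transform import Rotation as Rn
def rot(a):
    a=np.array(a,float)
    return a if a.shape==(3,3) else (Rn.from_euler('xyz',a).as_matrix() if a.size==3 else Rn.from_quat(a).as_matrix())
def snap(n,save=None):
    s=robot.snapshot(n)
    if save: cv2.imwrite('pics/'+save,s['color'][:,:,::-1])
    return s
def ray(s,u,v,fish=False):
    K=np.array(s['mtx']); x=(u-K[0,2])/K[0,0]; y=(v-K[1,2])/K[1,1]
    if fish:
        r=np.hypot(x,y)+1e-12; d=np.array([x/r*np.sin(r),y/r*np.sin(r),np.cos(r)])
    else: d=np.array([x,y,1.])
    return np.array(s['xyz']),rot(s['attitude'])@(d/np.linalg.norm(d))
def onz(s,u,v,z,fish=False):
    o,d=ray(s,u,v,fish); return o+d*(z-o[2])/d[2]
def tri(a,b):
    (o1,d1),(o2,d2)=a,b
    t=np.linalg.lstsq(np.c_[d1,-d2],o2-o1,rcond=None)[0]
    return (o1+d1*t[0]+o2+d2*t[1])/2, np.linalg.norm(o1+d1*t[0]-o2-d2*t[1])
E
python3 - <<'E'
from h import *
for n in ('side','top','wrist'):
    s=snap(n,n+'0.png'); print(n,s['mtx'],s['xyz'],s['attitude'])
o=robot.get_obs(); print(o,robot.grasp_offset)
E
```

```text
side [[473.07412631   0.         325.8563136 ]
 [  0.         473.07412631 199.60002051]
 [  0.           0.           1.        ]] [ 0.13116844 -0.55984429  0.84894224] [-2.43060695 -0.00694929 -0.68333933]
top [[466.91951453   0.         314.39025515]
 [  0.         466.91951453 206.76433101]
 [  0.           0.           1.        ]] [ 0.43288579 -0.05027498  1.32598539] [-3.0474093  -0.00842493 -1.58831367]
wrist [[309.70691629   0.         317.77051197]
 [  0.         309.70691629 200.59407017]
 [  0.           0.           1.        ]] [0.07862157 0.52357087 0.37372378] [2.85865810e+00 7.91688568e-04 1.28728667e+00]
{'time': 0.15, 'q': array([ 1.28800039e+00,  1.26263042e-01, -4.03664735e-02,  1.40542680e+00,
       -1.63339070e-05,  1.57082201e+00]), 'dq': array([-8.50725941e-05, -1.03542025e-03,  2.95040002e-03, -1.82713925e-03,
        5.86260777e-04,  7.51268059e-04]), 'joint_torque': array([-5.12451497e-04, -4.36278927e+01,  3.53146720e+01,  1.36690933e-02,
       -6.97120936e-05,  5.73233365e-06]), 'tcp_pos': array([0.14641106, 0.50383396, 0.23070041]), 'tcp_rot': array([-3.14033267e+00,  1.63662520e-05,  2.85877106e+00]), 'force': array([ 0.01795796, -0.17685661, -0.66128618]), 'moment': array([ 0.01476505, -0.02095511, -0.02449484]), 'finger_force': 0.0, 'grip_width': 0.9968139730009808} 0.0187
```

View pics/top0.png

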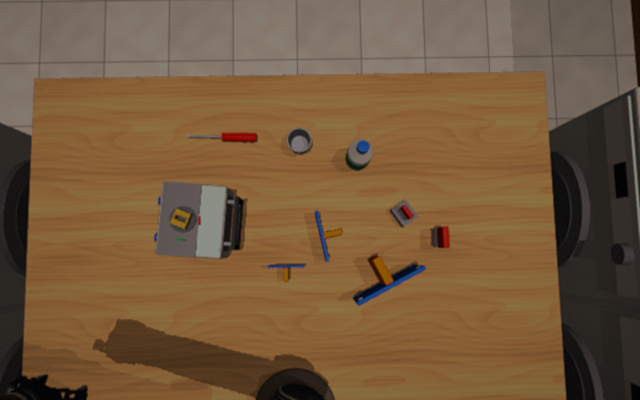

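View pics/side0.png

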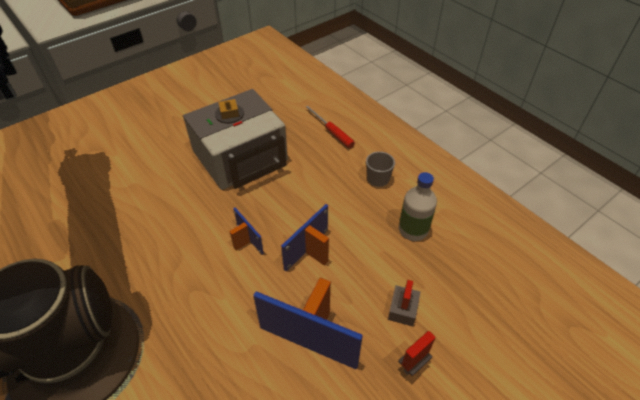

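Top: the unit is at about (197,220), with its frame facing right at (237,222) and the lock at (182,218). The three covers are small (286,267), medium (322,236) and large (390,283). The keys are at (403,213) and (443,237). The side view shows the same layout, with the keys at (408,293) and (418,350).

```bash
cat > m.py <<'E'
from h import *
def masks(im):
    h=cv2.cvtColor(im,cv2.COLOR_RGB2HSV); H,S,V=h[...,0],h[...,1],h[...,2]
    return dict(red=((H<5)|(H>174))&(S>170)&(V>60), orange=(H>9)&(H<19)&(S>200)&(V>90), blue=(H>105)&(H<128)&(S>140), brass=(H>18)&(H<30)&(S>140))
def blobs(m,amin=25):
    n,l,st,c=cv2.connectedComponentsWithStats(m.astype(np.uint8))
    for i in range(1,n):
        if st[i,4]>=amin:
            p=np.argwhere(l==i)[:,::-1].astype(np.float32); yield c[i],st[i,4],cv2.minAreaRect(p)
E
python3 - <<'E'
from m import *
s=snap('top')
for k,m in masks(s['color']).items():
    for c,a,r in blobs(m):
        z={'red':.08,'orange':.085,'blue':.09,'brass':.148}[k]
        bp=cv2.boxPoints(r); W=[onz(s,*p,z)[:2] for p in bp]
        e=[W[1]-W[0],W[2]-W[1]]; L=[np.linalg.norm(x) for x in e]; j=int(L[1]>L[0])
        print(k,c.round(1),a,'w',onz(s,*c,z)[:2].round(4),'dims',np.round(L,3),'yaw',round(float(np.arctan2(e[j][1],e[j][0])),3))
im=s['color'][:,:,::-1]
a=cv2.resize(im[170:270,150:250],(400,400),interpolation=cv2.INTER_CUBIC); b=cv2.resize(im[190:290,370:470],(400,400),interpolation=cv2.INTER_CUBIC)
cv2.imwrite('pics/crop1.png',np.hstack([a,b]))
E
```

```text
red [238.9 137. ] 238 w [0.744  0.1389] dims [0.019 0.092] yaw -1.586
red [407.2 211.5] 64 w [ 0.5335 -0.3115] dims [0.013 0.036] yaw -2.529
red [445.  236.7] 127 w [ 0.4643 -0.4102] dims [0.016 0.053] yaw 3.097
orange [332.5 232.9] 103 w [ 0.4793 -0.1097] dims [0.048 0.017] yaw -1.343
orange [382.7 270.2] 245 w [ 0.3787 -0.24  ] dims [0.023 0.074] yaw -2.673
orange [284.8 274.8] 25 w [0.3713 0.0181] dims [0.008 0.031] yaw 3.13
blue [362.7 146.5] 107 w [ 0.7103 -0.1956] dims [0.031 0.027] yaw -0.798
blue [321.4 235.8] 127 w [ 0.4721 -0.08  ] dims [0.007 0.133] yaw -2.936
blue [288.4 265.7] 56 w [0.3952 0.0082] dims [0.092 0.005] yaw -1.589
blue [388.1 283.9] 554 w [ 0.3431 -0.2523] dims [0.201 0.023] yaw -1.097
brass [180.1 218.3] 224 w [0.5205 0.277 ] dims [0.04  0.043] yaw -1.967
brass [286.2 274.7] 25 w [0.3747 0.0114] dims [0.005 0.022] yaw 3.13
```

View pics/crop1.png

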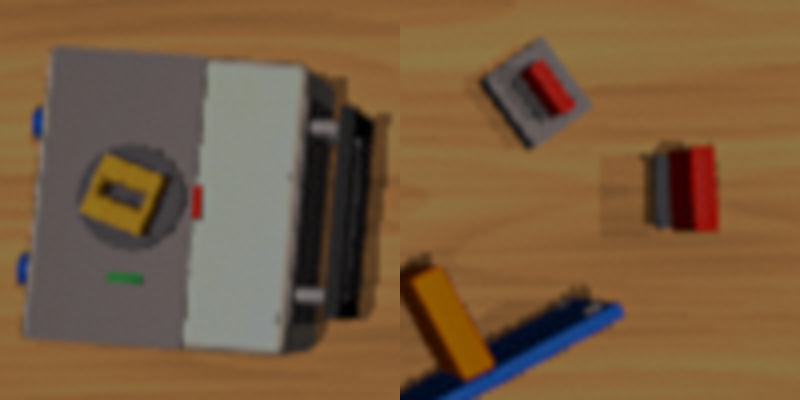

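Crop: lock slot at about (121,197), running right-down, with the key's grip at (548,88) and the larger key at (690,190). I'll move near the unit for a wrist view and test the roll sign.

Request:
{"op": "apply_moves", "data": {
  "xyz": [
    [-46,-19,-6],
    [-46,-19,-6],
    [-46,-19,-6],
    [-46,-19,-6],
    [-46,-19,-6],
    [-46,-19,-6],
    [-46,-19,-6],
    [-46,-19,-6]
  ],
  "roll": [0,0,0,0,0,0,0,0.14],
  "fingers": [1,1,1,1,1,1,1,1]
}}

```text
time: 1.0
tcp_pos: [0.4579, 0.2545, 0.2794]
tcp_rot: [3.141, 0.0, 2.716]
force: [0.2, 1.6, -0.3]
grip_width: 0.997
finger_force: 0.0
```

Run:
```python
from h import *
s=snap('wrist','w1.png'); o=robot.get_obs(); print(o['q'],o['tcp_pos'],o['tcp_rot'],s['xyz'],s['attitude'],o['dq'])
```

```text
[ 0.49816266  0.13269036  0.07379806  1.51007227 -0.0042446   0.9374071 ] [0.46299748 0.2504054  0.27952888] [-3.1405568   0.00450544  2.70234665] [0.39357728 0.28352232 0.42255047] [ 2.85873145e+00 -8.70628458e-04  1.14445046e+00] [ 0.08875281 -0.0245567  -0.06600056 -0.00555394  0.04087787 -0.06736614]
```

View pics/w1.png

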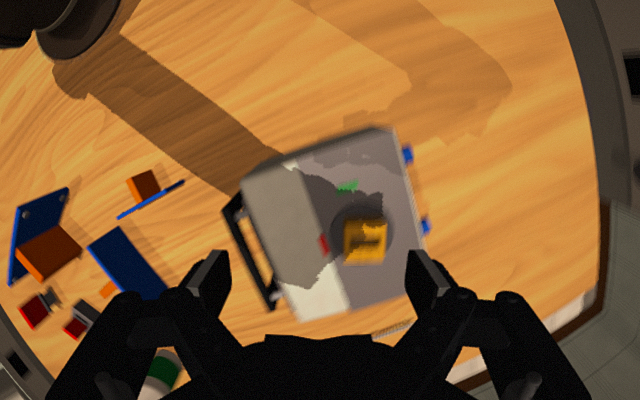

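Wrist view: lock slot at about (366,240), unit top corners at (392,127), (242,183) and (300,320), and the black frame on the left from (230,205) to (272,305). Both small-scale details need zooming.

Run:
```python
from m import *
snap('wrist');s=snap('wrist','w2.png'); o=robot.get_obs(); print(o['tcp_pos'],o['tcp_rot'],o['dq'].round(3))
im=s['color']
c=cv2.resize(im[110:330,215:435][:,:,::-1],None,fx=2.7,fy=2.7,interpolation=cv2.INTER_CUBIC); cv2.imwrite('pics/c2.png',c)
for c,a,r in blobs(masks(im)['brass'],100):
    if a>5000: continue
    print(c,a,r)
g=im.max(2); m=np.zeros_like(g); m[215:270,335:395]=1
for c,a,r in blobs((g<90)&(m>0),20):
    print('dark',c,a,r)
    bp=cv2.boxPoints(r); W=np.array([onz(s,*p,.148,True)[:2] for p in bp]); print(W.round(4),W.mean(0))
```

```text
[0.45859518 0.25413329 0.27882762] [-3.14121661e+00 -2.27901659e-04  2.71361119e+00] [ 0.062 -0.017 -0.028  0.003  0.013 -0.009]
[494.15436242   6.9261745 ] 149 ((496.89044189453125, 6.025272369384766), (4.647096157073975, 51.642738342285156), 77.00537872314453)
[452.46938776  11.72108844] 147 ((454.94122314453125, 10.764708518981934), (6.790997505187988, 38.32062911987305), 75.96376037597656)
[20.77333333 79.824     ] 375 ((19.5, 80.99999237060547), (9.730802536010742, 67.98757934570312), 39.80556869506836)
[276.575  88.76 ] 200 ((275.81146240234375, 89.11439514160156), (3.5136795043945312, 104.21260070800781), 63.94650650024414)
[522.61083744 101.49753695] 203 ((525.7080078125, 99.83926391601562), (4.62410831451416, 74.68003845214844), 64.50244903564453)
[501.71287129 103.84158416] 101 ((503.20587158203125, 103.17646789550781), (6.002450466156006, 33.785221099853516), 59.036251068115234)
[575.88372093 119.74418605] 129 ((571.7672119140625, 123.10438537597656), (7.41772985458374, 41.0487060546875), 55.840309143066406)
[426.07438017 141.2892562 ] 121 ((426.4000549316406, 140.80000305
[... 1305 characters left out ...]
40625), (5.827714920043945, 26.613229751586914), 60.945396423339844)
[ 51.7        344.72727273] 110 ((53.28350830078125, 344.2371520996094), (4.235952854156494, 38.26716613769531), 68.96248626708984)
dark [342.06463878 232.56844106] 526 ((355.5, 235.5), (41.0, 41.0), 90.0)
[[0.4885 0.2575]
 [0.505  0.2928]
 [0.5456 0.2772]
 [0.5277 0.2403]] [0.51672236 0.2669354 ]
dark [391.25688073 227.96330275] 109 ((391.5, 228.5), (27.0, 5.0), 90.0)
[[0.5105 0.3043]
 [0.5126 0.3088]
 [0.5392 0.2991]
 [0.5369 0.2945]] [0.52479142 0.30167387]
dark [366.16917293 234.43984962] 266 ((367.0, 235.0), (10.0, 28.0), 90.0)
[[0.5097 0.267 ]
 [0.5215 0.2917]
 [0.5314 0.288 ]
 [0.5194 0.263 ]] [0.52046969 0.27740441]
```

View pics/c2.png

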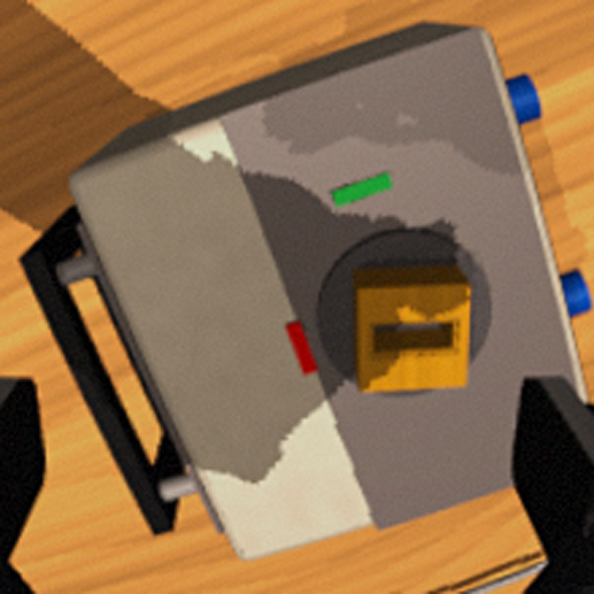

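Crop: slot mouth centre at (414,337), brass top corners at (357,290), (467,283), (468,385) and (360,392). Unit corners are at (73,180), (487,28) and (243,557), and the frame's outer top corners at (22,262) and (160,533).

Run:
```python
from h import *
s=snap('wrist'); o=robot.get_obs(); print(o['tcp_pos'],o['tcp_rot'],s['xyz'],s['attitude'])
f=lambda u,v,z: onz(s,215+(u+.5)/2.7-.5,110+(v+.5)/2.7-.5,z,True)[:2]
print('slot',f(414,337,.148)); b=[f(*p,.148) for p in((357,290),(467,283),(468,385),(360,392))]
print('brass',np.mean(b,0)); ang=lambda d:np.arctan2(d[1],d[0])
print('slot yaw',ang(b[1]-b[0]),ang(b[2]-b[3]),ang(b[0]-b[3])-np.pi/2,ang(b[1]-b[2])-np.pi/2, [np.linalg.norm(b[i]-b[i-1]) for i in range(4)])
A,B,C=f(73,180,.12),f(487,28,.12),f(243,557,.12)
print('unit',A,B,C,'x yaw',ang(B-A),'perp',ang(A-C)+0,np.linalg.norm(B-A),np.linalg.norm(C-A),'ctr',(B+C)/2)
F,G=f(22,262,.113),f(160,533,.113); print('frame',F,G,np.linalg.norm(F-G),'dir',ang(G-F),(F+G)/2)
```

```text
[0.45731799 0.25520589 0.2787475 ] [-3.14109896e+00 -8.14655228e-04  2.71660361e+00] [0.39440866 0.28340109 0.42196863] [ 2.85894684e+00 -2.69629724e-04  1.14212576e+00]
slot [0.51791104 0.28030912]
brass [0.51855998 0.27993896]
slot yaw 1.2028254127766265 1.1928594556908279 1.2030472669686123 1.2309892503438724 [np.float64(0.03957996165847993), np.float64(0.03911575946639135), np.float64(0.03999679894712306), np.float64(0.04023529099599221)]
unit [0.4188261  0.18748618] [0.43076248 0.35049318] [0.59905122 0.17266943] x yaw 1.4977005783795208 perp 3.059564674830146 0.16344344296453184 0.18083315450763612 ctr [0.51490685 0.26158131]
frame [0.4397279  0.15014283] [0.5766283  0.14157692] 0.13716811829362313 dir -0.06248893184776045 [0.5081781  0.14585988]
```

Request:
{"op": "apply_moves", "data": {
  "xyz": [
    [-25,-40,4],
    [-25,-40,4],
    [-25,-40,4],
    [-25,-40,4],
    [-25,-40,4],
    [-25,-40,4],
    [-25,-40,4],
    [-25,-40,4]
  ],
  "roll": [0,0,0,0,0,0,0,0],
  "fingers": [1,1,1,1,1,1,1,1]
}}

```text
time: 2.0
tcp_pos: [0.5074, -0.1178, 0.2471]
tcp_rot: [3.141, 0.0, 2.722]
force: [0.1, -0.1, 0.4]
grip_width: 1.001
finger_force: 0.0
```

Request:
{"op": "apply_moves", "data": {
  "xyz": [
    [-25,-40,10],
    [-25,-40,10],
    [-25,-40,10],
    [-25,-40,10],
    [0,0,0],
    [0,0,0],
    [0,0,0],
    [0,0,0]
  ],
  "roll": [0,0,0,0,-0.14,-0.14,-0.14,-0.14],
  "fingers": [1,1,1,1,0.5,0.5,0.5,0.5]
}}

```text
time: 2.8
tcp_pos: [0.5337, -0.3028, 0.2069]
tcp_rot: [3.141, -0.001, -2.996]
force: [-0.5, -0.3, -0.2]
grip_width: 0.748
finger_force: 0.0
```

Request:
{"op": "apply_moves", "data": {
  "xyz": [
    [0,0,0],
    [0,0,0],
    [0,0,0],
    [0,0,0],
    [0,0,0]
  ],
  "roll": [-0.14,-0.14,-0.14,-0.057,0],
  "fingers": [0.5,0.5,0.5,0.5,0.5]
}}

```text
time: 3.3
tcp_pos: [0.5337, -0.3027, 0.2071]
tcp_rot: [3.141, 0.0, -2.524]
force: [-1.1, 0.2, -0.6]
grip_width: 0.75
finger_force: 0.0
```

Run:
```python
from m import *
snap('wrist');s=snap('wrist','w3.png'); o=robot.get_obs(); print(o['tcp_pos'],o['tcp_rot'],o['grip_width'],o['q'].round(3))
for c,a,r in blobs(masks(s['color'])['red'],60):
    bp=cv2.boxPoints(r); W=np.array([onz(s,*p,.081,True)[:2] for p in bp]); e=[W[1]-W[0],W[2]-W[1]]; L=[np.linalg.norm(x) for x in e]; j=int(L[1]>L[0])
    print(c,a,W.mean(0).round(4),np.round(L,3),np.arctan2(e[j][1],e[j][0]))
```

```text
[ 0.53362528 -0.30332753  0.20710859] [ 3.14120839e+00 -8.60486271e-06 -2.52664698e+00] 0.7546528489467125 [-0.517  0.297  0.121  1.395  0.    -1.132]
[266.76822791  61.78126509] 2071 [ 0.4632 -0.4065] [0.062 0.028] -3.12883463655212
[307.73302469 182.98919753] 648 [ 0.532  -0.3151] [0.044 0.012] -2.5399563317544223
```

View pics/w3.png

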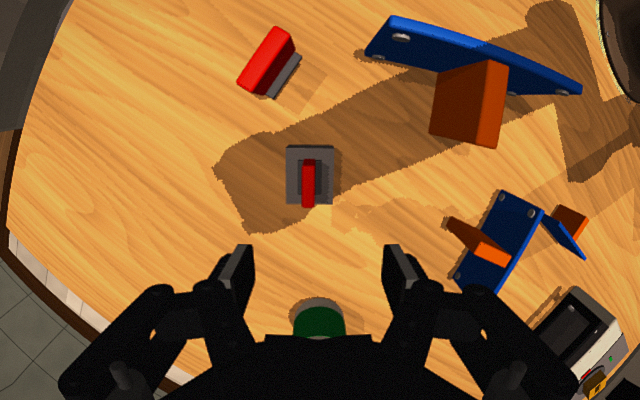

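Wrist view: the small key is upright in its stand at (308,183), and the fingers straddle its line. I'll descend and grasp.

Request:
{"op": "apply_moves", "data": {
  "xyz": [
    [3,-4,20],
    [3,-4,20],
    [0,0,25],
    [0,0,25],
    [0,0,25],
    [0,0,25],
    [0,0,21],
    [0,0,0]
  ],
  "roll": [0.01,0,0,0,0,0,0,0],
  "fingers": [0.5,0.5,0.5,0.5,0.5,0.5,0.5,0.5]
}}

```text
time: 4.2
tcp_pos: [0.5311, -0.3129, 0.0429]
tcp_rot: [3.136, -0.002, -2.538]
force: [-0.6, -0.2, -0.4]
grip_width: 0.754
finger_force: 0.0
```

Request:
{"op": "apply_moves", "data": {
  "xyz": [
    [0,0,0],
    [0,0,0],
    [0,0,0],
    [0,0,0],
    [0,0,0],
    [0,0,0]
  ],
  "roll": [0,0,0,0,0,0],
  "fingers": [-1,-1,-1,-1,-1,-1]
}}

```text
time: 4.8
tcp_pos: [0.5337, -0.3151, 0.0477]
tcp_rot: [-3.139, 0.001, -2.537]
force: [-0.2, 1.0, 5.8]
grip_width: 0.127
finger_force: 59.4
```

Run:
```python
from m import *
s=snap('wrist','w4.png'); o=robot.get_obs(); print(o['tcp_pos'],o['tcp_rot'],o['grip_width'],o['finger_force'],o['force'])
cv2.imwrite('pics/c4.png',cv2.resize(s['color'][150:400,200:440,::-1],None,fx=2.3,fy=2.3))
```

```text
[ 0.53373572 -0.31510045  0.04766099] [-3.13941720e+00  1.24632958e-03 -2.53748388e+00] 0.13081319179849332 59.415233731269836 [-1.62731412  1.22619014  6.17655911]
```

View pics/c4.png

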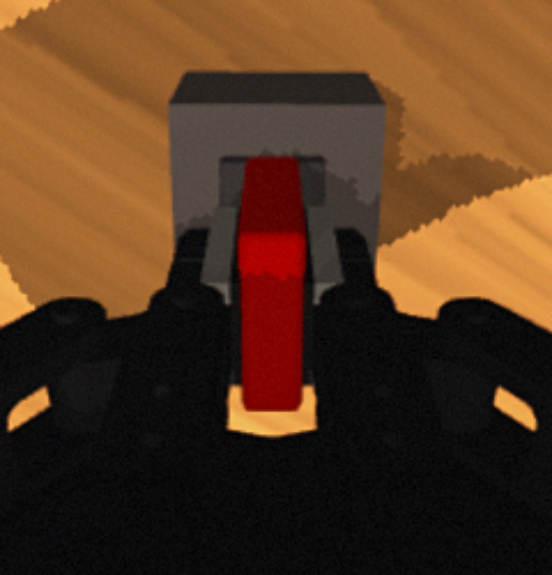

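The key is held: the grip's near top edge is at crop (271,232) and its far edge at (271,410). Next, the key's offset from the TCP and the move to the lock.

Run:
```python
from h import *
s=snap('wrist'); o=robot.get_obs(); t=o['tcp_pos']; y=o['tcp_rot'][2]; X=np.array([np.cos(y),np.sin(y)]);Y=np.array([np.sin(y),-np.cos(y)])
P=[onz(s,200+271/2.3,150+v/2.3,.081,True)[:2] for v in (232,410)]
for p in P+[(P[0]+P[1])/2]: print((p-t[:2])@X*1000,(p-t[:2])@Y*1000)
d=np.array([.5195,.279])-t[:2]; print('lock delta tool xy mm',d@X*1000,d@Y*1000,t)
```

```text
18.399629638874877 -0.254392647068071
-20.831782191026562 -0.2794451253359369
-1.2160762760758879 -0.26691888620203574
lock delta tool xy mm -325.77005961244225 496.9874821690344 [ 0.53370817 -0.31507139  0.04765601]
```

Request:
{"op": "apply_moves", "data": {
  "xyz": [
    [0,0,-30],
    [0,0,-50],
    [0,0,-50],
    [0,0,-50],
    [-25,38,0],
    [-25,38,0],
    [-25,38,0],
    [-25,38,0]
  ],
  "roll": [0,0,0,0,0,0,0,0],
  "fingers": [-1,-1,-1,-1,-1,-1,-1,-1]
}}

```text
time: 5.7
tcp_pos: [0.5285, -0.1313, 0.2263]
tcp_rot: [-3.141, 0.0, -2.538]
force: [0.4, 0.8, -0.2]
grip_width: 0.13
finger_force: 60.4
```

Request:
{"op": "apply_moves", "data": {
  "xyz": [
    [-25,38,0],
    [-25,38,0],
    [-25,38,0],
    [-25,38,0],
    [-25,38,0],
    [-25,38,0],
    [-25,38,0],
    [-25,38,0]
  ],
  "roll": [0,0,0,0,0,0,0,0],
  "fingers": [-1,-1,-1,-1,-1,-1,-1,-1]
}}

```text
time: 6.5
tcp_pos: [0.5203, 0.2328, 0.2263]
tcp_rot: [-3.141, 0.0, -2.537]
force: [0.7, -0.9, -1.3]
grip_width: 0.128
finger_force: 60.4
```

Request:
{"op": "apply_moves", "data": {
  "xyz": [
    [-25,38,0],
    [0,0,0],
    [0,0,0],
    [0,0,0],
    [0,0,0],
    [0,0,0],
    [0,0,0],
    [0,0,0]
  ],
  "roll": [0,-0.12,-0.12,-0.12,-0.12,-0.117,0,0],
  "fingers": [-1,-1,-1,-1,-1,-1,-1,-1]
}}

```text
time: 7.3
tcp_pos: [0.5197, 0.2764, 0.2261]
tcp_rot: [3.141, -0.0, -1.943]
force: [0.0, 1.1, 0.0]
grip_width: 0.129
finger_force: 60.3
```

Run:
```python
from m import *
s=snap('wrist','w5.png'); o=robot.get_obs(); print(o['tcp_pos'],o['tcp_rot'],o['grip_width'],o['force'],s['xyz'],s['attitude'],o['q'].round(3))
cv2.imwrite('pics/c5.png',cv2.resize(s['color'][100:380,190:450,::-1],None,fx=2,fy=2))
```

```text
[0.51974975 0.27639022 0.22616881] [ 3.14158833e+00 -6.51401811e-05 -1.94289807e+00] 0.13131161585777437 [-0.18063719  0.25665383 -0.95252944] [0.49419457 0.21013836 0.36926812] [ 2.85808854e+00 -1.91210235e-04  2.76844329e+00] [ 0.489  0.248  0.098  1.421 -0.    -0.71 ]
```

View pics/c5.png

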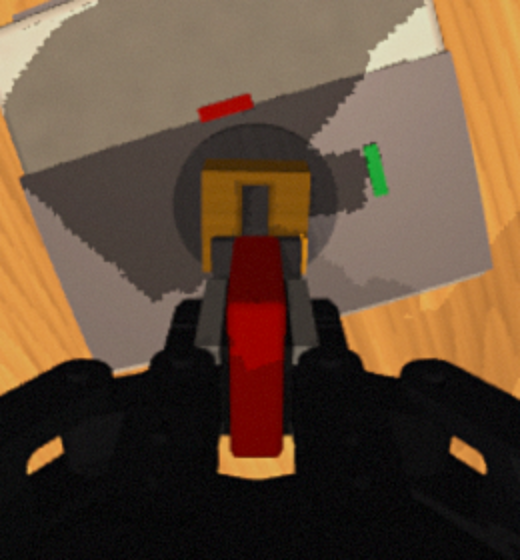

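The slot is visible ahead of the key: near end at crop (254.5,185), brass edge corners at (203,170) and (309,170).

Run:
```python
from h import *
s=snap('wrist'); o=robot.get_obs(); t=o['tcp_pos']; y=o['tcp_rot'][2]; X=np.array([np.cos(y),np.sin(y)]);Y=np.array([np.sin(y),-np.cos(y)])
f=lambda u,v,z: onz(s,190+(u+.5)/2-.5,100+(v+.5)/2-.5,z,True)[:2]
for p in ((203,170),(309,170),(254.5,185)):
    w=f(*p,.148); print(w,(w-t[:2])@X*1000,(w-t[:2])@Y*1000)
for v in(303,457):
    w=f(257,v,t[2]+.0333); print('key',(w-t[:2])@X*1000,(w-t[:2])@Y*1000)
```

```text
[0.53142878 0.25177796] 18.715248337171825 -19.836020326276866
[0.4951171  0.26598034] 18.66817558538215 19.154289108592252
[0.51587299 0.26400596] 12.970702498208283 -0.9017394204257331
key 18.38003837681963 -0.15726404036658975
key -20.65774667358531 -0.17520030341739784
```

Request:
{"op": "apply_moves", "data": {
  "xyz": [
    [0,-0.4,15],
    [0,0,15],
    [0,0,6],
    [0,0,4],
    [0,0,4],
    [0,0,4]
  ],
  "roll": [0,0,0,0,0,0],
  "fingers": [-1,-1,-1,-1,-1,-1]
}}

```text
time: 8.0
tcp_pos: [0.5204, 0.2765, 0.1785]
tcp_rot: [-3.141, 0.001, -1.941]
force: [-0.4, -0.5, -1.3]
grip_width: 0.128
finger_force: 60.3
```

Request:
{"op": "apply_moves", "data": {
  "xyz": [
    [0,0,5],
    [0,0,5],
    [0,0,4],
    [0,0,3],
    [0,0,0],
    [0,0,0]
  ],
  "roll": [0,0,0,0,0,0],
  "fingers": [-1,-1,-1,-1,-1,-1]
}}

```text
time: 8.6
tcp_pos: [0.5201, 0.2763, 0.1616]
tcp_rot: [-3.141, 0.0, -1.94]
force: [-2.0, -0.8, 4.2]
grip_width: 0.129
finger_force: 60.8
```

Request:
{"op": "apply_moves", "data": {
  "xyz": [
    [0,0.15,0],
    [0,0.15,0],
    [0,0.15,0],
    [0,0.15,0],
    [0,0.15,0],
    [0,0.15,0],
    [0,0.15,0],
    [0,0.15,0]
  ],
  "roll": [0.12,0.12,0.12,0.12,0.12,0.12,0.12,0.12],
  "fingers": [-1,-1,-1,-1,-1,-1,-1,-1]
}}

```text
time: 9.4
tcp_pos: [0.5195, 0.2775, 0.1616]
tcp_rot: [3.141, 0.001, -2.905]
force: [-1.1, 0.1, 2.5]
grip_width: 0.131
finger_force: 60.9
```

Request:
{"op": "apply_moves", "data": {
  "xyz": [
    [0,0.15,0],
    [0,0.15,0],
    [0,0.15,0],
    [0,0,0]
  ],
  "roll": [0.1,0.1,0.08,0],
  "fingers": [-1,-1,-1,-1]
}}

```text
time: 9.8
tcp_pos: [0.5195, 0.2779, 0.1617]
tcp_rot: [3.141, 0.001, 3.103]
force: [-0.6, -0.3, 4.2]
grip_width: 0.131
finger_force: 61.0
```

Run:
```python
from m import *
o=robot.get_obs(); print(o['tcp_pos'],o['tcp_rot'],o['grip_width'],o['force'],o['moment'],o['q'].round(3))
```

```text
[0.51953486 0.27790168 0.16165054] [3.14082932e+00 8.40765300e-04 3.10267516e+00] 0.131497579127152 [-0.62244687 -0.28136352  4.23225517] [ 0.06931318  0.10223969 -0.03119718] [ 0.491  0.254 -0.036  1.28   0.     0.53 ]
```

Request:
{"op": "apply_moves", "data": {
  "xyz": [
    [0,0.1,0],
    [0,0.1,0],
    [0,0,0]
  ],
  "roll": [0.08,0.08,0],
  "fingers": [-1,-1,-1]
}}

```text
time: 10.1
tcp_pos: [0.5197, 0.2781, 0.1617]
tcp_rot: [3.141, 0.001, 2.947]
force: [1.0, -1.1, 3.8]
grip_width: 0.133
finger_force: 70.9
```

Run:
```python
from m import *
o=robot.get_obs(); print(o['tcp_pos'],o['tcp_rot'],o['grip_width'],o['force'],o['moment'])
```

```text
[0.51972005 0.27813326 0.16168273] [3.14093131e+00 1.37116443e-03 2.94709776e+00] 0.1330859289224934 [ 0.97876958 -1.11974568  3.79744216] [-1.11020053e-03 -1.53789458e-01  1.40380231e+00]
```

Request:
{"op": "apply_moves", "data": {
  "xyz": [
    [0,0,0],
    [0,0,0],
    [0,0,0],
    [0,0,0],
    [0,0,0],
    [0,0,-20],
    [0,0,-40],
    [0,0,-40]
  ],
  "roll": [0,0,0,0,0,0,0,0],
  "fingers": [0,0.5,0.5,0.5,0.5,0.5,0.5,0.5]
}}

```text
time: 10.9
tcp_pos: [0.5187, 0.2774, 0.2616]
tcp_rot: [-3.14, -0.001, 2.943]
force: [0.3, 0.2, 0.5]
grip_width: 0.752
finger_force: 0.0
```

Request:
{"op": "apply_moves", "data": {
  "xyz": [
    [-4,-43,0],
    [-4,-43,0],
    [-4,-43,0],
    [-4,-43,0],
    [-4,-43,0],
    [-4,-43,0],
    [-4,-43,0],
    [-4,-43,0]
  ],
  "roll": [0,0,0,0,0,0,0,0],
  "fingers": [0.5,0.5,0.5,0.5,0.5,0.5,0.5,0.5]
}}

```text
time: 11.7
tcp_pos: [0.4822, -0.0674, 0.2614]
tcp_rot: [3.142, 0.001, 2.943]
force: [0.8, -0.8, 0.2]
grip_width: 0.747
finger_force: 0.0
```

Request:
{"op": "apply_moves", "data": {
  "xyz": [
    [-4,-43,0],
    [0,0,0],
    [0,0,0],
    [0,0,0],
    [0,0,0],
    [0,0,0],
    [0,0,0],
    [0,0,0]
  ],
  "roll": [0,0.145,0.145,0.145,0.145,0.145,0.145,0.145],
  "fingers": [0.5,0.5,0.5,0.5,0.5,0.5,0.5,0.5]
}}

```text
time: 12.5
tcp_pos: [0.4781, -0.1087, 0.2612]
tcp_rot: [3.141, 0.0, 1.922]
force: [0.5, 0.6, -0.3]
grip_width: 0.754
finger_force: 0.0
```

Request:
{"op": "apply_moves", "data": {
  "xyz": [
    [0,0,0],
    [0,0,0],
    [0,0,0]
  ],
  "roll": [0.142,0,0],
  "fingers": [0.5,0.5,0.5]
}}

```text
time: 12.8
tcp_pos: [0.4781, -0.1087, 0.2612]
tcp_rot: [-3.142, 0.0, 1.789]
force: [0.1, -0.2, 0.4]
grip_width: 0.746
finger_force: 0.0
```

Run:
```python
from m import *
s=snap('wrist','w6.png'); o=robot.get_obs(); t=o['tcp_pos'];y=o['tcp_rot'][2]; X=np.array([np.cos(y),np.sin(y)]);Y=np.array([np.sin(y),-np.cos(y)])
print(o['tcp_pos'],o['tcp_rot'],o['grip_width'],o['q'].round(3))
for k,z in(('orange',.085),('blue',.09)):
  for c,a,r in blobs(masks(s['color'])[k],300):
    bp=cv2.boxPoints(r); W=np.array([onz(s,*p,z,True)[:2] for p in bp]);e=[W[1]-W[0],W[2]-W[1]]; L=[np.linalg.norm(x) for x in e]; j=int(L[1]>L[0])
    m=W.mean(0);print(k,c.round(),a,m,np.round(L,3),np.arctan2(e[j][1],e[j][0]),'tool',(m-t[:2])@X*1000,(m-t[:2])@Y*1000)
b=snap('top'); im=np.hstack([s['color'],np.zeros_like(s['color'])[:,:160]])[:,:,::-1].copy()
im[:160,640:]=cv2.resize(b['color'][190:250,150:210,::-1],(160,160))
cv2.imwrite('pics/c6.png',im)
```

```text
[ 0.47811351 -0.10869272  0.26118451] [3.14158606e+00 1.38619958e-05 1.78871409e+00] 0.7513300580936266 [-0.224  0.062 -0.045  1.464 -0.     1.129]
orange [248.  48.] 309 [0.37793812 0.01423929] [0.011 0.033] 0.014903222449623143 tool 141.68226211980596 -71.22867370082352
orange [319. 182.] 726 [ 0.48006399 -0.11027723] [0.05  0.017] 1.7832034240143395 tool -1.968725573958237 1.5617854426705298
orange [193. 279.] 411 [ 0.35685132 -0.26478908] [0.055 0.026] 0.5252432239220968 tool -126.18810840432046 -152.14188789457464
blue [270.  55.] 1064 [0.40278617 0.01342078] [0.092 0.014] 1.574667256313976 tool 135.5110341102236 -47.14524460216308
blue [319. 151.] 1731 [ 0.47265838 -0.07620633] [0.015 0.136] 0.20108776559642294 tool 32.89745436315734 1.6973534853145558
blue [173. 232.] 3914 [ 0.3306806  -0.21589709] [0.081 0.121] -1.0677357842619941 tool -72.79439262685113 -167.12335395620002
```

View pics/c6.png

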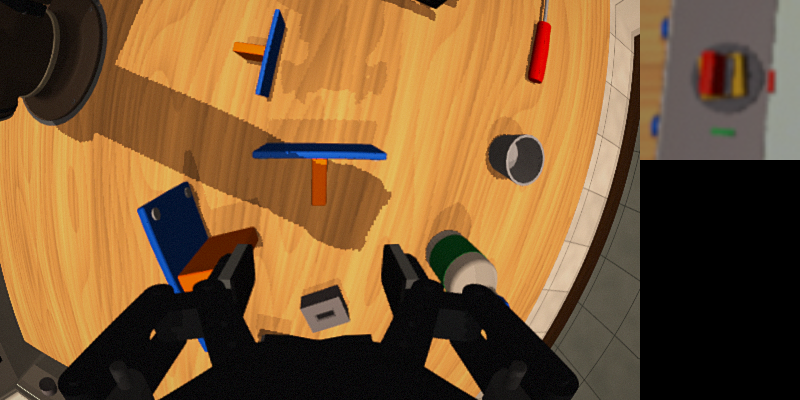

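The cover's fin is centred under the gripper at (319,182) and its plate at (319,151). The inset shows the key seated in the lock and turned across. I'll descend and grip the fin.

Request:
{"op": "apply_moves", "data": {
  "xyz": [
    [-2,1.6,30],
    [0,0,40],
    [0,0,40],
    [0,0,40],
    [0,0,35],
    [0,0,25],
    [0,0,14],
    [0,0,0]
  ],
  "roll": [0.012,0,0,0,0,0,0,0],
  "fingers": [0.5,0.5,0.5,0.5,0.5,0.5,0.5,0.5]
}}

```text
time: 13.7
tcp_pos: [0.4784, -0.1099, 0.035]
tcp_rot: [-3.138, -0.002, 1.775]
force: [-0.5, -0.7, -0.9]
grip_width: 0.754
finger_force: 0.0
```

Request:
{"op": "apply_moves", "data": {
  "xyz": [
    [0,0,0],
    [0,0,0],
    [0,0,0],
    [0,0,0],
    [0,0,0],
    [0,0,0]
  ],
  "roll": [0,0,0,0,0,0],
  "fingers": [-1,-1,-1,-1,-1,-1]
}}

```text
time: 14.3
tcp_pos: [0.4809, -0.1106, 0.0384]
tcp_rot: [3.14, 0.001, 1.774]
force: [-1.1, -1.6, 6.4]
grip_width: 0.179
finger_force: 59.6
```

Run:
```python
from m import *
s=snap('wrist','w7.png'); o=robot.get_obs(); t=o['tcp_pos'];y=o['tcp_rot'][2]; X=np.array([np.cos(y),np.sin(y)]);Y=np.array([np.sin(y),-np.cos(y)])
print(t,o['tcp_rot'],o['grip_width'],o['finger_force'],o['force'],o['moment'])
cv2.imwrite('pics/c7.png',s['color'][150:400,100:540,::-1])
for k,z in(('blue',.09),('orange',.085)):
  for c,a,r in blobs(masks(s['color'])[k],300):
    bp=cv2.boxPoints(r); W=np.array([onz(s,*p,z,True)[:2] for p in bp]); print(k,c.round(),r,[((w-t[:2])@X*1000).round(1) for w in W],[((w-t[:2])@Y*1000).round(1) for w in W])
```

```text
[ 0.48086668 -0.11063616  0.03837859] [3.13986939e+00 1.19211732e-03 1.77380465e+00] 0.17647573874284211 59.5862478017807 [-0.60341532 -1.24842032  6.99284968] [-0.11428383  0.3545534   0.04053977]
blue [182.  36.] ((181.51174926757812, 32.447059631347656), (63.2352180480957, 80.481201171875), 12.52880859375) [np.float64(89.9), np.float64(117.0), np.float64(107.8), np.float64(82.7)] [np.float64(-56.7), np.float64(-51.5), np.float64(-29.2), np.float64(-34.3)]
blue [317. 215.] ((317.5, 213.5), (75.0, 377.0), 90.0) [np.float64(53.1), np.float64(52.9), np.float64(24.3), np.float64(24.5)] [np.float64(-64.7), np.float64(65.0), np.float64(71.1), np.float64(-70.9)]
blue [ 56. 333.] ((63.99999237060547, 322.0), (127.99998474121094, 153.99996948242188), 0.0) [np.float64(-188.7), np.float64(19.6), np.float64(27.0), np.float64(-73.9)] [np.float64(-358.8), np.float64(-170.1), np.float64(-70.7), np.float64(-108.4)]
orange [318. 293.] ((318.0, 295.0), (88.0, 44.0), 90.0) [np.float64(24.7), np.float64(24.6), np.float64(-15.7), np.float64(-15.7)] [np.float64(-7.3), np.float64(7.8), np.float64(9.1), np.float64(-8.7)]
```

View pics/c7.png

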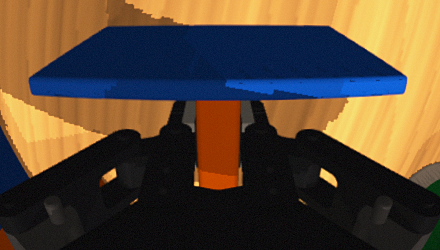

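The cover is squarely held: plate edge across the view at crop row 95, fin centred at column 218. Next: lift, rotate and approach the frame.

Request:
{"op": "apply_moves", "data": {
  "xyz": [
    [0,0,-12],
    [0,0,-12],
    [0,0,0],
    [0,0,0],
    [24,2,0],
    [24,2,0],
    [24,2,0],
    [24,2,0]
  ],
  "roll": [0,0,0.137,0.137,0,0,0,0],
  "fingers": [-1,-1,-1,-1,-1,-1,-1,-1]
}}

```text
time: 15.15
tcp_pos: [0.495, -0.0142, 0.0619]
tcp_rot: [3.141, -0.0, 1.5]
force: [1.0, -0.6, -3.3]
grip_width: 0.181
finger_force: 59.0
```

Request:
{"op": "apply_moves", "data": {
  "xyz": [
    [24,2,0],
    [24,2,0],
    [16,0,0],
    [8,0,0],
    [0,0,0],
    [0,0,0]
  ],
  "roll": [0,0,0,0,0,0],
  "fingers": [-1,-1,-1,-1,-1,-1]
}}

```text
time: 15.75
tcp_pos: [0.5039, 0.056, 0.0613]
tcp_rot: [-3.142, 0.0, 1.5]
force: [-0.2, 0.4, -3.5]
grip_width: 0.18
finger_force: 59.0
```

Run:
```python
from m import *
s=snap('wrist','w8.png'); o=robot.get_obs(); print(o['tcp_pos'],o['tcp_rot'],o['grip_width'],o['finger_force'],o['force'],o['moment'])
cv2.imwrite('pics/c8.png',cv2.resize(s['color'][60:340,60:580,::-1],None,fx=1.5,fy=1.5))
```

```text
[0.50388432 0.05576798 0.06129636] [-3.14147198e+00  3.54137697e-04  1.49914618e+00] 0.17833850112697375 58.96929681301117 [-0.75882557 -0.62315588 -3.10228958] [-0.06795689  0.01538614  0.00249103]
```

View pics/c8.png

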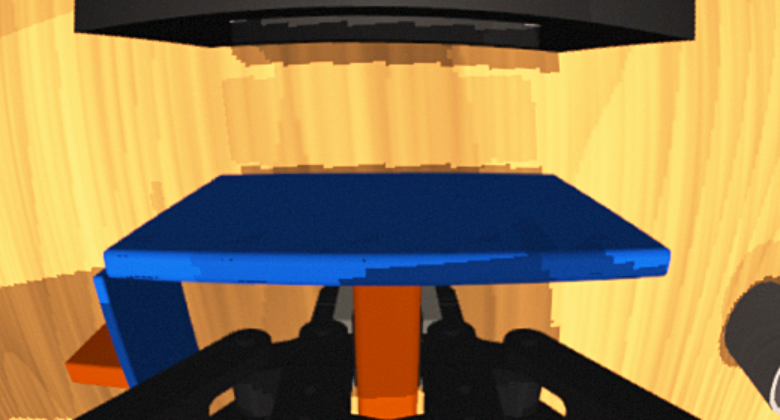

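The frame is ahead with top corners at (75,33) and (695,38), centre 385. The plate's top corners are at (105,250) and (668,250), centre 386.5, so lateral alignment is good.

Run:
```python
from h import *
s=snap('wrist'); o=robot.get_obs(); t=o['tcp_pos']; y=o['tcp_rot'][2]; X=np.array([np.cos(y),np.sin(y)]);Y=np.array([np.sin(y),-np.cos(y)])
f=lambda u,v,z: onz(s,60+(u+.5)/1.5-.5,60+(v+.5)/1.5-.5,z,True)[:2]
for n,p,z in (('Ft',(75,33),.113),('Ft',(695,38),.113),('Fb',(211,46),.023),('Fb',(563,52),.023),('Pt',(105,250),.113),('Pt',(668,250),.113),('Pb',(220,175),.023),('Pb',(555,175),.023)):
    w=f(*p,z)-t[:2]; print(n,w@X*1000,w@Y*1000)
```

```text
Ft 86.42334927136791 -70.43685970823302
Ft 85.02679315215383 69.81884394206043
Fb 87.33847616746397 -70.4288149498097
Fb 84.83015867992464 71.09097219355539
Pt 34.58654528992404 -67.90099840382845
Pt 34.55217592397772 68.14921128817419
Pb 33.88388880904612 -69.20110370295083
Pb 33.84933557397717 70.24108524338202
```

Request:
{"op": "apply_moves", "data": {
  "xyz": [
    [12,0,0],
    [16,0,0],
    [12,0,0],
    [6,0,0],
    [3,0,0],
    [2,0,0],
    [2,0,0],
    [0,0,0]
  ],
  "roll": [0.014,0,0,0,0,0,0,0],
  "fingers": [-1,-1,-1,-1,-1,-1,-1,-1]
}}

```text
time: 16.65
tcp_pos: [0.5082, 0.1086, 0.0611]
tcp_rot: [-3.141, 0.001, 1.485]
force: [-0.9, -2.9, -3.1]
grip_width: 0.179
finger_force: 59.0
```

Contact at about 2–3 N; push on.

Request:
{"op": "apply_moves", "data": {
  "xyz": [
    [2,0,0],
    [2,0,0],
    [1.5,0,0],
    [0,0,0],
    [0,0,0]
  ],
  "roll": [0,0,0,0,0],
  "fingers": [-1,-1,-1,-1,-1]
}}

```text
time: 17.15
tcp_pos: [0.5085, 0.1129, 0.0611]
tcp_rot: [-3.142, 0.004, 1.484]
force: [-1.3, -9.1, -1.0]
grip_width: 0.18
finger_force: 59.3
```

Run:
```python
from m import *
F=[]
for i in range(4):
    s=snap('wrist'); o=robot.get_obs(); F.append(o['force'])
print(np.mean(F,0),o['tcp_pos'],o['tcp_rot'],o['moment'])
```

```text
[-1.25738837 -9.4666135  -1.36554796] [0.50850985 0.11284301 0.06113089] [-3.14154701  0.00372958  1.48437737] [-1.61701256  0.17926768 -0.09236898]
```

Request:
{"op": "apply_moves", "data": {
  "xyz": [
    [1.5,0,0],
    [1,0,0],
    [0,0,0],
    [0,0,0],
    [0,0,0],
    [0,0,0],
    [0,0,0],
    [0,0,0]
  ],
  "roll": [0,0,0,0,0,0,0,0],
  "fingers": [-1,-1,-1,-1,-1,-1,-1,-1]
}}

```text
time: 18.15
tcp_pos: [0.5087, 0.1147, 0.0611]
tcp_rot: [3.142, 0.005, 1.484]
force: [-1.7, -12.6, -1.1]
grip_width: 0.18
finger_force: 59.3
```

Run:
```python
from m import *
F=[]
for i in range(4):
    s=snap('wrist'); o=robot.get_obs(); F.append(o['force'])
print(np.mean(F,0),o['tcp_pos'],o['tcp_rot'],o['moment'])
a=s['color'][:,60:580,::-1]; b=snap('top')['color'][150:290,150:290,::-1]; c=snap('side')['color'][90:210,180:300,::-1]
im=np.zeros((400,800,3),np.uint8); im[:,:520]=a; im[:200,520:720]=cv2.resize(b,(200,200)); im[200:,520:720]=cv2.resize(c,(200,200)); cv2.imwrite('pics/c9.png',im)
```

```text
[ -1.2165405  -12.18934952  -0.70868622] [0.50866958 0.11467916 0.06113274] [3.14154903 0.00506396 1.48396566] [-1.98502682  0.22652848 -0.12524215]
```

View pics/c9.png

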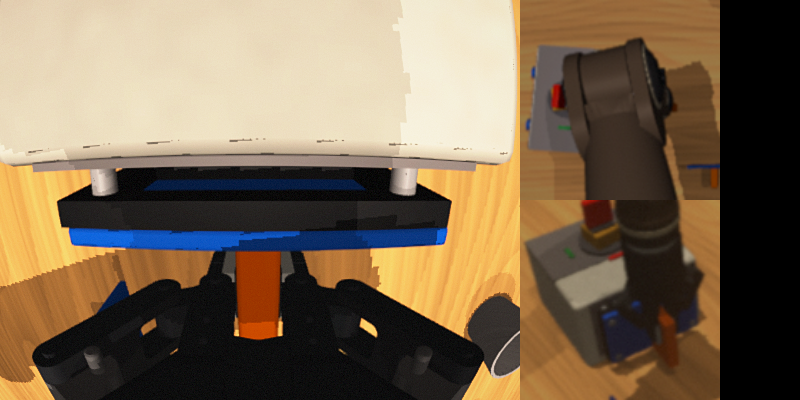

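The cover's top edge (70–448) overlaps the frame (58–450), about 2 mm off centre laterally and square. The force is about 12 N. Hold it for over 4 s.

Request:
{"op": "apply_moves", "data": {
  "xyz": [
    [0,0,0],
    [0,0,0],
    [0,0,0],
    [0,0,0],
    [0,0,0],
    [0,0,0],
    [0,0,0],
    [0,0,0]
  ],
  "roll": [0,0,0,0,0,0,0,0],
  "fingers": [-1,-1,-1,-1,-1,-1,-1,-1]
}}

```text
time: 19.25
tcp_pos: [0.5087, 0.1147, 0.0611]
tcp_rot: [3.142, 0.005, 1.484]
force: [-1.5, -12.1, -0.8]
grip_width: 0.178
finger_force: 59.3
```

Request:
{"op": "apply_moves", "data": {
  "xyz": [
    [0,0,0],
    [0,0,0],
    [0,0,0],
    [0,0,0],
    [0,0,0],
    [0,0,0],
    [0,0,0],
    [0,0,0]
  ],
  "roll": [0,0,0,0,0,0,0,0],
  "fingers": [-1,-1,-1,-1,-1,-1,-1,-1]
}}

```text
time: 20.05
tcp_pos: [0.5087, 0.1147, 0.0611]
tcp_rot: [3.142, 0.005, 1.484]
force: [-0.7, -12.5, -0.9]
grip_width: 0.176
finger_force: 59.3
```

Request:
{"op": "apply_moves", "data": {
  "xyz": [
    [0,0,0],
    [0,0,0],
    [0,0,0],
    [0,0,0],
    [0,0,0],
    [0,0,0],
    [0,0,0],
    [0,0,0]
  ],
  "roll": [0,0,0,0,0,0,0,0],
  "fingers": [-1,-1,-1,-1,-1,-1,-1,-1]
}}

```text
time: 20.85
tcp_pos: [0.5087, 0.1147, 0.0611]
tcp_rot: [-3.142, 0.005, 1.484]
force: [-1.4, -11.9, -1.3]
grip_width: 0.179
finger_force: 59.3
```

Request:
{"op": "apply_moves", "data": {
  "xyz": [
    [0,0,0],
    [0,0,0],
    [0,0,0],
    [0,0,0],
    [0,0,0],
    [0,0,0],
    [0,0,0],
    [0,0,0]
  ],
  "roll": [0,0,0,0,0,0,0,0],
  "fingers": [-1,-1,-1,-1,-1,-1,-1,-1]
}}

```text
time: 21.65
tcp_pos: [0.5087, 0.1147, 0.0611]
tcp_rot: [3.142, 0.005, 1.484]
force: [-2.3, -11.0, -0.8]
grip_width: 0.175
finger_force: 59.3
```

Request:
{"op": "apply_moves", "data": {
  "xyz": [
    [0,0,0],
    [0,0,0],
    [0,0,0],
    [0,0,0],
    [0,0,0],
    [0,0,0],
    [0,0,0],
    [0,0,0]
  ],
  "roll": [0,0,0,0,0,0,0,0],
  "fingers": [-1,-1,-1,-1,-1,-1,-1,-1]
}}

```text
time: 22.45
tcp_pos: [0.5087, 0.1147, 0.0611]
tcp_rot: [3.142, 0.005, 1.484]
force: [-1.7, -12.5, -0.3]
grip_width: 0.181
finger_force: 59.3
```

Request:
{"op": "apply_moves", "data": {
  "xyz": [
    [0,0,0],
    [0,0,0],
    [0,0,0],
    [0,0,0],
    [0,0,0],
    [0,0,0],
    [0,0,0],
    [0,0,0]
  ],
  "roll": [0,0,0,0,0,0,0,0],
  "fingers": [-1,-1,-1,-1,-1,-1,-1,-1]
}}

```text
time: 23.25
tcp_pos: [0.5087, 0.1147, 0.0611]
tcp_rot: [3.142, 0.005, 1.484]
force: [-1.1, -13.2, -1.5]
grip_width: 0.182
finger_force: 59.3
```

```bash
python3 -c "
from bench import robot
print(robot.finish_job())"
```

```text
the job is handed in; nothing more can be done
None
```

Job handed in at about 23 s, verdict not shown: the key is fully in the lock and turned clockwise to its stop, and the gripper still holds the cover square on the frame, off the counter and about 2 mm off centre, after pushing with about 12 N for over 5 s.

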